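Unlock a swing-bar clamping fixture and unload the finished sleeve

ROBOT

A 6-joint arm with a two-finger parallel gripper is mounted at the origin on the work surface. World frame = base frame: x ahead of the robot, y to its left, z up, the work surface at z = 0. Lengths are in mm, angles in rad, forces in N, time in s.
With the tool pointing down it reaches from about 375 to 750 mm from the base axis. Payload 9 kg.
Tool frame: the origin (TCP) lies at the very end of the fingers, on their centre line; the grasp point (between the pads) lies 19 mm behind it; z points along the fingers, y is the line along which they close (so a half turn about z gives the same grasp; the last joint's range is limited). The gripper opens to 85 mm and grips with 20 to 120 N. Pads are 22 mm wide; open, the fingers measure 114 mm over their backs; the gripper's body (76 mm by 85 mm) begins 54 mm behind the grasp point. The pads swing forward as they close: fully open they stand 13 mm farther back than shut.
Start: joints at [-1.372, 0.104, 0.097, 1.564, 0, 1.353], TCP at [242.915, -548.661, 231.331] pointing down, gripper open.
Joint ranges: [-2.99, 2.99], [-0.84, 1.86], [-1.1, 1.16], [-1.84, 2.11], [-1.51, 1.56], [-3.14, 3.14]. Speed limits (rad/s): [2.22, 2.22, 2.57, 3.14, 3.14, 3.14].

INTERFACE

Orientations are given as a unit quaternion [x, y, z, w].
In Python, from rig import arm gives the robot as it stands. The module is installed in compiled form; this text tells all that it offers.
- The arm moves only by the tool drive_tool, never from a script. Its argument "deltas" is a list of rows, each a list of 5 numbers: the shift along the tool's x, y, z in a scale on which 1.0 is 200 mm, then the turn about the tool's z in parts of the range, where 1.0 means 180 degrees, then the finger opening in mm, from 0 to 85.4. In form: [[tx, ty, tz, spin, hand], ...]. A call has 1 to 5 rows; each row is the pose to reach, as a shift and turn from the pose commanded when the call began, along the tool's axes at that moment; what a row does not reach only later rows make up. A row lasts 1/12 s, in which the tool goes at most 41.7 mm and 7.16 degrees, less where a joint would pass 70% of its speed; a pose out of reach is approached as far as the arm can. Shift and turn numbers lie between -1 and 1, and a call with a number outside is refused. A call with a gripper value outside its range is refused whole. The fingers move at their own pace and stop on an object; the grip force is fixed at half the most. Time passes only in rows, so rows that repeat a pose let the fingers close. It gives the time, the measured TCP pose, the force, the opening and the grip force at its end, in the units of the state.
- arm.get_state(): the state, without advancing time (a new reading comes with each control period).
- arm.snapshot(name): name is "scene" or "side" or "wrist"; returns a dict with "frame" (400x640x3 uint8, red, green, blue), "fx", "fy", "cx", "cy" (pixels), "R" (3x3) and "t" (3): a world point X has camera coordinates R X + t. Camera axes: x right, y down, z forward; pixel columns grow to the right and rows downward; lengths in mm; the calibration is good to about 2 mm. A picture is of the moment at which its call begins. There is no depth.
- arm.hand_in(): hands the job in; it is judged then, once.
The state is a dict: "clock": time; "q": joint angles; "qvel": joint speeds; "joint_efforts": joint torques, N m; "tcp_pos": TCP position; "ee_rot": TCP orientation; "ft_force": force on the tool from outside, world axes, zero at the start; "ft_torque": the same for the moment, N m; "width": opening from 0.0 (shut) to 1.0 (fully open); "grip_force": force on a finger pad.
Only numpy, scipy, OpenCV 4.12 (cv2) and the standard library are available. Lean on these libraries where they do the work, as an engineer would, in place of code of your own. Each camera call takes 0.05 s, during which the arm holds its last target. There are 200 camera calls.

TASK

Unload the finished pipe sleeve from the clamping fixture: slide the safety catch fully aside, press the release button it uncovers so that the clamp bar springs free, and swing the bar round all the way to its stop. Then lift the sleeve out of the fixture and set it down gently, standing upright on the floor of the finished-parts tray, without dropping it. Leave the bar at its stop and do not disturb the sleeves in the tray or anything else on the bench.

Things in the scene. Friction and masses are not known exactly. Their poses are not given: they have to be found in the camera images.
- fixture: clamping fixture bolted to the bench. Origin under its base plate, straight below the axis of the sleeve's nest; z up; +x runs along the closed bar from the latch head to the bar's pivot; +y is the side to which the bar swings open. Aluminium base plate 265 x 130 x 12 mm: x -162 to +103, y -65 to +65. The pivot post (28 mm thick, top of its bolt z 116) stands at x +75
- nest (a point): centre of the sleeve's seat, on the base plate's upper face, 12 mm above the bench; four dowels 8 mm thick and 14 mm high round it locate the sleeve's foot with 1.5 mm play
- shutter (a joint): slide of the safety catch, m: 0 = covers the button, 0.052 = fully open (end stop); it moves along the fixture's -y; friction 1.5 N, stays where it is left; starts at 0 to 0.005
- shutter_grip (a point): a point of the safety catch: in the middle of its black upright fin, 8 mm below the fin's top. The catch is a steel plate 64 x 48 x 4 mm, upper face 134 mm above the bench, with an upright fin 44 mm long (fixture x), 12 mm thick (fixture y) and 24 mm high (z 134 to 158 mm) on its middle
- release (a joint): travel of the release button, m: 0 = up, 0.008 = fully down; a spring of 2 N at rest and 4.5 N fully down lifts it again. At about 0.006 its tooth clears the bar
- button_top (a point): centre of the button's upper face: black mushroom button 36 mm across, 21 mm proud of the latch head, top 125 mm above the bench, at fixture x -122.5, y 0; straight below the fin when the catch is shut. With the catch open, the space above it is clear from 26 mm on its -y side, 32 mm on its x sides, and free on its +y side
- bar (a joint): swing of the clamp bar about its vertical pin, rad: 0 = locked across the sleeve, 1.3 = against its stop pin (clockwise from above). When the button is pressed it springs out by itself to about 0.3 to 0.4; after that it stays where it is left and takes about 2 to 4 N at the free end to push on
- bar_pivot (a point): point on the axis of the bar's pivot, level with the bar's upper face (109 mm above the bench), fixture x +75, y 0
- bar_tip (a point): middle of the bar's free end, 155 mm from the pivot axis. The bar is flat steel 24 mm wide, from 95 to 109 mm above the bench, with a rubber pad below it over the sleeve down to 90 mm
- sleeve: the finished sleeve in the fixture: upright grey plastic pipe connector, 46 mm outside diameter, 75 mm tall, 60 to 110 g, with an orange clip band 14 to 22 mm above its foot; origin at the centre of its underside, z up its axis; its top is 87 mm above the bench, 3 mm under the bar's pad
- tray: low green open tray for finished parts, fixed, 210 (x) x 150 (y) x 28 mm outside, walls and floor 5 mm; origin at the centre of its underside. Two sleeves already stand in it; there is room for the third beside them
- sleeve_b: finished sleeve of the same kind standing in the tray, in its -y half; origin at the centre of its underside
- sleeve_c: finished sleeve of the same kind standing in the tray, in its +y half; origin at the centre of its underside
- sleeve_d: plain sleeve of the same size, without a clip, standing on the bench beside the fixture, under the sweep of the bar (its top is 75 mm above the bench); origin at the centre of its underside
- glue: white plastic glue bottle, 56 mm across, 170 mm tall, standing; origin at the centre of its underside
- can: aluminium can, 72 mm across, 105 mm tall, standing; origin at the centre of its underside
- driver: screwdriver 200 mm long, handle 26 mm thick, lying across the bench behind the fixture; origin below the middle of its length, x along it towards the tip
- clip_a: loose orange C-clip, 60 mm across, 10 mm high, lying on the bench left of the latch head; origin at its centre underneath
- clip_b: loose orange C-clip like the other, lying between fixture and tray
- head (a point): on the top face of the grey latch head, 104 mm above the bench, at fixture x -122.5, y -26. The head spans fixture x -160 to -85, y -82 to +30. On it: two guide cheeks 5 mm thick along its x edges up to z 136 (65 mm clear between them), the button, and a raised block to z 128 at y -82 to -26
- latch_post (a point): centre of the top of the lower post under the bar's nose, 92 mm above the bench, fixture x -71, y 0; it spans x -85 to -57, y -30 to +30 and carries the pawl tooth (to z 100) that sinks with the button, and a small lug (to z 98) at x -84 to -70, y -20 to -14
- stop_pin (a point): top of the bar's stop pin, 10 mm thick, 107 mm high, fixture x 81, y 43

How it is judged (in metres and radians):
On the way, in this order (a step that is already met when the one before it is completed fails the run):
1. the safety catch is slid fully aside (value of joint shutter above 0.047 m), for 0.1 s.
2. the release button is pressed until its tooth clears the bar (value of joint release above 0.005 m), for 0.02 s.
3. the bar is swung to its stop (value of joint bar above 1.24 rad), for 0.2 s.
At the end, for the whole second after the job is handed in: the bar is at its stop (above 1.22 rad) and the finished sleeve stands at rest, upright within 0.08 rad, on the floor of the tray, inside its walls; everything else is where it was (value of joint bar above 1.22 rad and x of sleeve in the frame of tray between -0.083 and 0.083 m and y of sleeve in the frame of tray between -0.053 and 0.053 m and height (world z) of sleeve below 0.01 m and angle between sleeve's own z axis and vertical below 0.08 rad and linear speed of sleeve below 0.02 m/s); the robot touches nothing.
It fails at once if a sleeve in the tray or on the bench is shifted by more than 15 mm or tipped (distance of any of sleeve_b, sleeve_c, sleeve_d from where it was at the start of the episode above 0.015 m or angle between any of sleeve_b, sleeve_c, sleeve_d's own z axis and vertical above 0.5 rad).
It fails at once if the bottle, can, screwdriver or a clip is shifted by more than 20 mm (distance of any of glue, can, driver, clip_a, clip_b from where it was at the start of the episode above 0.02 m).
It fails at once if the finished sleeve is dropped: it falls freely more than 15 mm above the tray's floor (height (world z) of sleeve above 0.02 m and contact force between sleeve and anything else below 0.02 N).
It also fails if it takes over 67 s, if anything falls off the work surface, if the arm or the gripper's body presses on something with over 40 N, if the wrist force passes 120 N, or if a joint passes its speed limit or range.

## Working session

There is one attempt and no reset: what is moved stays moved. The work goes in short steps, Python scripts to look and compute and a tool call to move; the robot and the scene stay as the last step left them, time stands still between calls to the robot, and variables do not carry over. Pictures are saved under pics/ and viewed, at most 10 in all, crops included, and the job is handed in when it is done.

Besides the shell and the picture viewer there is one more tool, called after "Request:" by a JSON object that holds its "api" and its "payload". drive_tool: Moves the arm, as the interface text tells. Its arguments: {"type":"object","properties":{"deltas":{"type":"array","items":{"type":"array","items":{"type":"number"}}}},"required":["deltas"]}

```bash
mkdir -p pics; cat > h.py <<'E'
import numpy as np, cv2, json
from rig import arm
def snap(n,f):
    s=arm.snapshot(n); cv2.imwrite('pics/'+f+'.png',s['frame'][:,:,::-1])
    np.savez(f+'.npz',**{k:np.array(v) for k,v in s.items()}); return s
def load(f): return dict(np.load(f+'.npz'))
def ray(s,u,v):
    R=np.array(s['R']);t=np.array(s['t'])
    d=R.T@np.array([(u-s['cx'])/s['fx'],(v-s['cy'])/s['fy'],1]); return -R.T@t,d
def onz(s,u,v,z):
    o,d=ray(s,u,v); return o+d*(z-o[2])/d[2]
def proj(s,X):
    c=np.array(s['R'])@np.array(X)+np.array(s['t']); return s['fx']*c[0]/c[2]+s['cx'],s['fy']*c[1]/c[2]+s['cy']
def tri(a,pa,b,pb):
    A=[];B=[]
    M=np.zeros((3,3));v=np.zeros(3)
    for s,p in((a,pa),(b,pb)):
        o,d=ray(s,*p);d/=np.linalg.norm(d);P=np.eye(3)-np.outer(d,d);M+=P;v+=P@o
    return np.linalg.solve(M,v)
E
python3 - <<'E'
from h import *
for n in('scene','side','wrist'):
    s=snap(n,n+'0'); print(n,-np.array(s['R']).T@s['t'],s['fx'])
print(arm.get_state())
E
```

```text
scene [911.74236582 406.650714   718.92040117] 375.6098316915332
side [ 23.52362565 888.97847015 904.77735483] 461.2495043658686
wrist [ 303.12032778 -522.45891213  372.29238244] 336.83364630649896
{'clock': 0.15, 'q': array([-1.37170688e+00,  1.04573659e-01,  9.66627551e-02,  1.56389510e+00,
        1.67936159e-05,  1.35309629e+00]), 'qvel': array([ 3.51407114e-04, -2.13494419e-03,  2.26747503e-03, -1.23464076e-03,
       -3.23493281e-05, -5.90016438e-05]), 'joint_efforts': array([ 2.57335298e-03, -5.57355809e+01,  5.04007280e+01,  1.26661890e-02,
       -3.38227255e-04, -2.13630074e-05]), 'tcp_pos': array([ 242.85983461, -548.38344397,  230.70237293]), 'ee_rot': array([ 9.78364162e-01,  2.06889610e-01,  1.30940268e-05, -5.04736345e-04]), 'ft_force': array([ 0.38990439,  0.43458029, -0.44884398]), 'ft_torque': array([0.04938261, 0.03641162, 0.05187633]), 'grip_force': 0.0, 'width': 0.9976370102619191}
```

View pics/scene0.png

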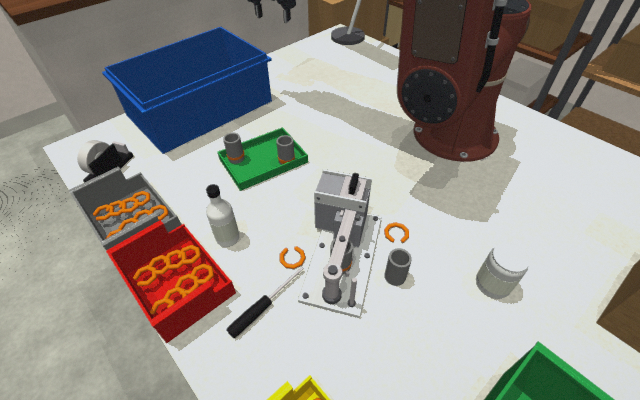

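View pics/side0.png

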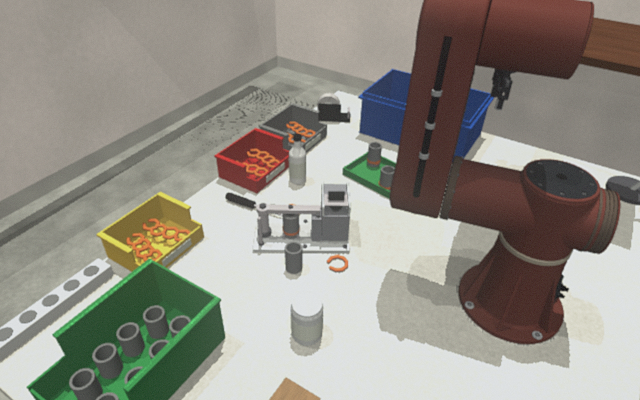

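The scene view shows the fixture (latch head ~ (343,195), pivot ~ (332,285)), tray ~ (263,158) with two sleeves, and sleeve_d ~ (398,266). The side view shows the fixture ~ (300,220). I'll zoom in on both.

```bash
python3 - <<'E'
from h import *
a=cv2.imread('pics/scene0.png')[165:325,285:435]; b=cv2.imread('pics/side0.png')[175:285,235:365]
c=cv2.imread('pics/scene0.png')[120:195,210:315]
A=cv2.resize(a,None,fx=3.75,fy=3.75,interpolation=cv2.INTER_CUBIC)  # 562x600
im=np.zeros((600,800,3),np.uint8); 
A=cv2.resize(a,(375,400),interpolation=cv2.INTER_CUBIC); im[:400,:375]=A
B=cv2.resize(b,(420,355),interpolation=cv2.INTER_CUBIC); im[:355,380:800]=B
C=cv2.resize(c,(280,200),interpolation=cv2.INTER_CUBIC); im[400:,:280]=C
cv2.imwrite('pics/z1.png',im)
E
```

```text
(no output)
```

View pics/z1.png

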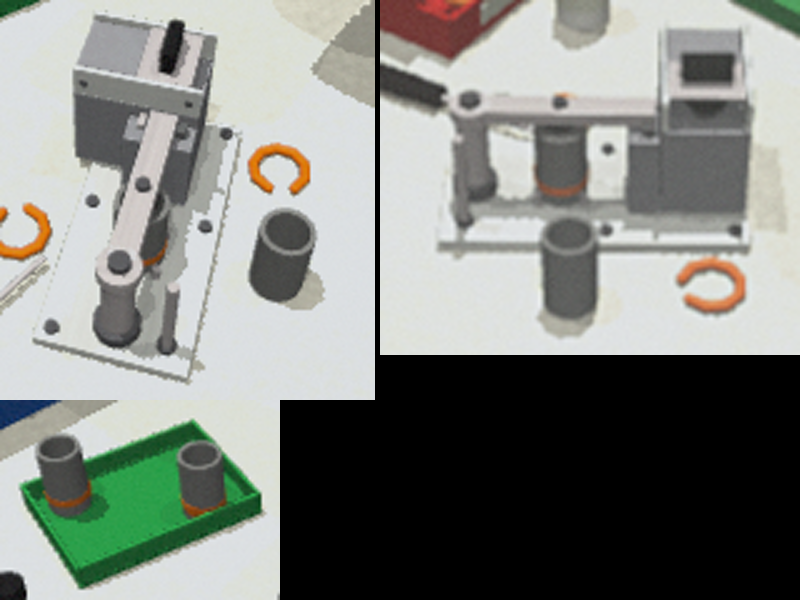

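```bash
python3 - <<'E'
from h import *
a=load('scene0');b=load('side0')
S=lambda x,y:(x/2.5+285,y/2.5+165)
D=lambda x,y:((x-380)/3.23+235,y/3.23+175)
F=[];W=[]
for nm,s,p,z,f in [('FL',a,S(35,339),12,(103,-65)),('FR',a,S(188,376),12,(103,65)),('RR',a,S(241,127),12,(-162,65)),('bolt',a,S(120,262),116,(75,0)),('stop',a,S(173,286),107,(81,43)),
 ('bolt',b,D(469,99),116,(75,0)),('FRs',b,D(440,243),12,(103,65)),('RRs',b,D(750,241),12,(-162,65))]:
    w=onz(s,*p,z)[:2];F.append(f);W.append(w);print(nm,w.round(1))
F=np.array(F,float);W=np.array(W)
fc=F-F.mean(0);wc=W-W.mean(0)
U,_,V=np.linalg.svd(fc.T@wc);R=(U@V).T
o=W.mean(0)-R@F.mean(0)
print('yaw',np.arctan2(R[1,0],R[0,0]),'org',o,'res',((F@R.T+o)-W).round(1).tolist())
C=lambda x,y:(x/280*105+210,(y-400)/200*75+120)
for nm,p,z in[('rim b',C(60,447),75),('rim c',C(200,454),75),('d',S(286,232),75)]:
    print(nm,onz(a if 1 else b,*( p),z).round(1))
for p in[(22,489),(193,422),(261,494),(82,571)]: print('tray',onz(a,*C(*p),28).round(1))
print('clip',onz(a,*S(279,170),10),onz(a,292,257,10),'glue',onz(a,213,190,170),'canb',onz(a,502,258,105))
R_=R
print('tri bolt',tri(a,S(120,262),b,D(469,99)))
E
```

```text
FL [706.6 109.5]
FR [637.  214.9]
RR [414.8  72.7]
bolt [650.6 148.1]
stop [631.8 185. ]
bolt [645.2 148.8]
FRs [631.2 216. ]
RRs [414.   71.1]
yaw 0.5817900757709126 org [585.19995188 106.06828688] res [[0.4, -1.1], [-1.5, 2.1], [-0.7, -1.3], [-2.7, -0.8], [-2.5, 1.5], [2.7, -1.5], [4.3, 0.9], [0.1, 0.2]]
rim b [ 550.8 -353.4   75. ]
rim c [ 452.6 -247.5   75. ]
d [514.6 199.9  75. ]
tray [ 592.5 -377.2   28. ]
tray [ 389.8 -344.6   28. ]
tray [ 413.1 -201.2   28. ]
tray [ 613.8 -233.9   28. ]
clip [426.3482217  130.40559967  10.        ] [649.86874544  17.30044425  10.        ] glue [ 726.04792983 -126.49455218  170.        ] canb [388.96061168 340.85849157 105.        ]
tri bolt [648.43986893 145.66910664 111.84057502]
```

The measurements agree: fixture origin is about (585,106) with yaw 0.582, and the tray centre is about (502,-289) with yaw about -0.16. I'll move over the fixture to refine this with the wrist camera.

The manual's scale: shifts go in shares of 200 mm and turns go in shares of 180 degrees. Converting my numbers, 130 mm / 200 = 0.65, -112 mm / 200 = -0.56.

Request:
{"api": "drive_tool", "payload": {"deltas": [[0.13, -0.11, 0, 0, 40], [0.26, -0.225, 0, 0, 40], [0.39, -0.335, 0, 0, 40], [0.52, -0.45, 0, 0, 40], [0.65, -0.56, 0, 0, 40]]}}

```text
clock: 0.57
tcp_pos: [316.7, -391.9, 231.0]
ee_rot: [0.978, 0.207, -0.0, -0.0]
ft_force: [-0.1, 0.3, 0.5]
width: 0.468
grip_force: 0.0
```

In the tool's units: 130 mm / 200 = 0.65, -112 mm / 200 = -0.56.

Request:
{"api": "drive_tool", "payload": {"deltas": [[0.13, -0.11, 0, 0, 0], [0.26, -0.225, 0, 0, 0], [0.39, -0.335, 0, 0, 0], [0.52, -0.45, 0, 0, 0], [0.65, -0.56, 0, 0, 0]]}}

```text
clock: 0.98
tcp_pos: [390.2, -236.9, 231.2]
ee_rot: [0.978, 0.207, 0.0, 0.0]
ft_force: [0.3, 0.4, 0.5]
width: -0.001
grip_force: 0.0
```

In the tool's units: 130 mm / 200 = 0.65, -112 mm / 200 = -0.56.

Request:
{"api": "drive_tool", "payload": {"deltas": [[0.13, -0.11, 0, 0, 0], [0.26, -0.225, 0, 0, 0], [0.39, -0.335, 0, 0, 0], [0.52, -0.45, 0, 0, 0], [0.65, -0.56, 0, 0, 0]]}}

```text
clock: 1.4
tcp_pos: [463.8, -81.7, 231.2]
ee_rot: [0.978, 0.207, 0.0, 0.0]
ft_force: [0.7, -0.5, -0.0]
width: 0.003
grip_force: 0.0
```

In the tool's units: 128 mm / 200 = 0.64, -113 mm / 200 = -0.565, -0.165 rad / 3.1416 = -0.0525.

Request:
{"api": "drive_tool", "payload": {"deltas": [[0.16, -0.14, 0, 0, 0], [0.32, -0.28, 0, -0.0255, 0], [0.48, -0.425, 0, -0.0525, 0], [0.64, -0.565, 0, -0.0525, 0], [0.64, -0.565, 0, -0.0525, 0]]}}

```text
clock: 1.82
tcp_pos: [535.8, 77.0, 230.4]
ee_rot: [0.957, 0.289, 0.0, -0.001]
ft_force: [-0.7, 0.3, -0.2]
width: -0.002
grip_force: 0.0
```

```bash
python3 - <<'E'
from h import *
s=snap('wrist','w1'); st=arm.get_state(); print(st['tcp_pos'],st['ee_rot'],st['q'],st['clock'])
E
```

```text
[535.23319953  75.18174873 230.47585972] [ 9.57311234e-01  2.89058512e-01 -3.82102738e-04 -4.80672135e-04] [-1.02932632e-01 -7.65228884e-02 -8.63972185e-02  1.56199799e+00
  5.91979999e-04  2.45217315e+00] 1.8667
```

View pics/w1.png

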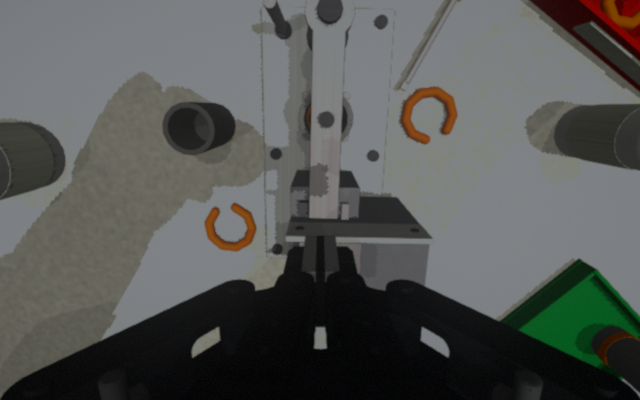

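The wrist view shows the bar running nearly vertical in the image from the pivot bolt (331,9) to the nose (323,215). The plate edges are near x=263 and x=390, and sleeve_d is at (195,127). I'll refine the fixture pose.

```bash
python3 - <<'E'
from h import *
s=load('w1');g=cv2.cvtColor(s['frame'],cv2.COLOR_RGB2GRAY)
for r in (60,80,140,165):
    row=g[r-1:r+2].mean(0);d=np.abs(np.diff(cv2.GaussianBlur(row.reshape(1,-1),(3,1),0).ravel()))
    print(r,[(i+255+.5,int(d[i+255])) for i in range(150) if d[i+255]>9])
for p in[(331,9)]:print('bolt',onz(s,*p,116))
print('barc',onz(s,326.5,119,109+3))
for p in[(262,20),(264,140),(266,254)]:print('L',onz(s,*p,12))
for p in[(393,30),(388,130)]:print('R',onz(s,*p,12))
print('d',onz(s,188,128,75))
E
```

```text
60 [(311.5, 12), (312.5, 16)]
80 [(260.5, 9), (263.5, 9), (311.5, 14), (312.5, 11)]
140 [(264.5, 12), (288.5, 9), (309.5, 16), (310.5, 21), (311.5, 11), (339.5, 10), (340.5, 9)]
165 [(309.5, 15), (310.5, 14)]
bolt [648.82837519 142.39405548 116.        ]
barc [586.13678325 103.7990271  112.        ]
L [627.33531139 204.825974    12.        ]
L [529.69181386 143.38914945  12.        ]
L [418.93942554  73.56732295  12.        ]
R [690.69771293  93.6926524   12.        ]
R [610.85431038  40.34478159  12.        ]
d [512.6799226  198.11845644  75.        ]
```

```bash
cat >> h.py <<'E'
O=np.array([585.5,103.]);Y=0.57
def fx(x,y): return O+np.array([np.cos(Y)*x-np.sin(Y)*y,np.sin(Y)*x+np.cos(Y)*y])
def infx(w): d=np.array(w)[:2]-O; return np.array([np.cos(Y)*d[0]+np.sin(Y)*d[1],-np.sin(Y)*d[0]+np.cos(Y)*d[1]])
def plan(pts):
    from scipy.spatial.transform import Rotation as Ro
    st=arm.get_state();p=st['tcp_pos'];R=Ro.from_quat(st['ee_rot']).as_matrix()
    print('t',st['clock'],'tcp',p.round(1),'fix',infx(p).round(1),'F',st['ft_force'].round(1),'w',st['width'],'yaw',np.arctan2(R[1,0],R[0,0]).round(3),'q6',st['q'][5].round(2))
    for q in pts:
        w=np.append(fx(q[0],q[1]) if len(q)==3 else q[:2],q[2]); print(q,'->',(R.T@(w-p)).round(1))
E
python3 - <<'E'
from h import *
plan([(-122.5,42,200),(-122.5,42,140),(-122.5,21,140),(-122.5,-30,140),(-122.5,0,150),(-122.5,0,118)])
E
```

```text
t 1.8667 tcp [535.2  75.2 230.5] fix [-57.3   3.7] F [-1.   0.3  0.1] w 0.0015562249427172011 yaw 0.586 q6 2.45
(-122.5, 42, 200) -> [-64.5 -39.3  30.6]
(-122.5, 42, 140) -> [-64.5 -39.3  90.5]
(-122.5, 21, 140) -> [-64.8 -18.3  90.5]
(-122.5, -30, 140) -> [-65.7  32.7  90.5]
(-122.5, 0, 150) -> [-65.2   2.7  80.5]
(-122.5, 0, 118) -> [-65.2   2.8 112.5]
```

In the tool's units: 91 mm / 200 = 0.455, 80 mm / 200 = 0.4.

Request:
{"api": "drive_tool", "payload": {"deltas": [[-0.16, -0.1, 0, 0, 0], [-0.325, -0.195, 0.05, 0, 0], [-0.325, -0.195, 0.225, 0, 0], [-0.325, -0.195, 0.4, 0, 0], [-0.325, -0.195, 0.455, 0, 0]]}}

```text
clock: 2.28
tcp_pos: [456.5, 67.9, 136.1]
ee_rot: [0.958, 0.286, -0.002, -0.001]
ft_force: [-1.1, -0.5, -1.5]
width: -0.002
grip_force: 0.0
```

In the tool's units: 25 mm / 200 = 0.125, 20 mm / 200 = 0.1.

Request:
{"api": "drive_tool", "payload": {"deltas": [[0, 0.025, 0, 0, 0], [0, 0.05, 0, 0, 0], [0, 0.075, 0, 0, 0], [0, 0.1, 0, 0, 0], [0, 0.125, 0, 0, 0]]}}

```text
clock: 2.7
tcp_pos: [474.1, 46.9, 141.8]
ee_rot: [0.958, 0.287, 0.001, 0.0]
ft_force: [-0.6, 1.8, 1.0]
width: 0.002
grip_force: 0.9
```

```bash
python3 - <<'E'
from h import *
plan([(-122.5,-31.5,140)])
a=snap('scene','s1')['frame'][150:330,270:430,::-1]
cv2.imwrite('pics/s1z.png',cv2.resize(a,None,fx=3.3,fy=3.3,interpolation=cv2.INTER_CUBIC))
E
```

```text
t 2.7 tcp [474.1  46.9 141.8] fix [-124.1   12.9] F [-0.6  1.8  1. ] w 0.001864633498085081 yaw 0.582 q6 2.38
(-122.5, -31.5, 140) -> [ 1.1 44.4  1.8]
```

View pics/s1z.png

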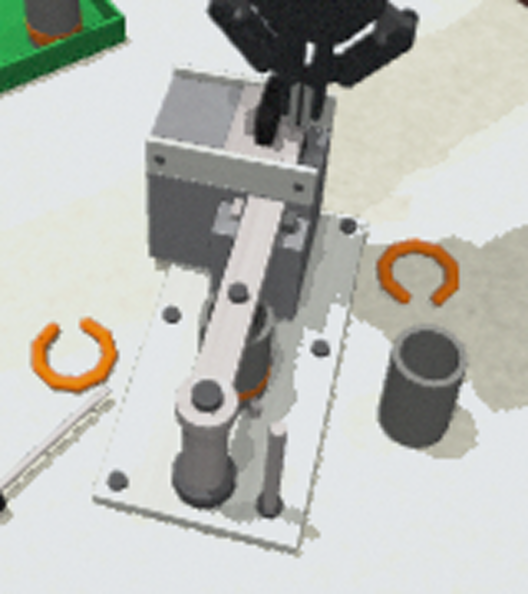

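The fingers are against the fin's +y side and the catch is starting to slide, with the measured force agreeing. I'll carry on.

In the tool's units: 38 mm / 200 = 0.19, 32 mm / 200 = 0.16.

Request:
{"api": "drive_tool", "payload": {"deltas": [[0, 0.04, 0, 0, 0], [0, 0.08, 0, 0, 0], [0, 0.12, 0, 0, 0], [0, 0.16, 0, 0, 0], [0, 0.19, 0, 0, 0]]}}

```text
clock: 3.17
tcp_pos: [494.2, 14.9, 140.3]
ee_rot: [0.958, 0.287, 0.0, 0.0]
ft_force: [-1.8, 1.4, 0.9]
width: -0.001
grip_force: 0.9
```

In the tool's units: 6 mm / 200 = 0.03, 4 mm / 200 = 0.02.

Request:
{"api": "drive_tool", "payload": {"deltas": [[0, 0.01, 0, 0, 0], [0, 0.02, 0, 0, 0], [0, 0.03, 0, 0, 0], [0, 0.03, 0, 0, 0], [0, 0.03, 0, 0, 0]]}}

```text
clock: 3.58
tcp_pos: [497.0, 10.8, 140.2]
ee_rot: [0.958, 0.287, -0.0, 0.0]
ft_force: [0.0, 0.1, 0.9]
width: -0.001
grip_force: 0.0
```

In the tool's units: 2 mm / 200 = 0.01, 1 mm / 200 = 0.005.

Request:
{"api": "drive_tool", "payload": {"deltas": [[0, 0.005, 0, 0, 0], [0, 0.01, 0, 0, 0], [0, 0.01, 0, 0, 0]]}}

```text
clock: 3.83
tcp_pos: [497.7, 9.7, 140.2]
ee_rot: [0.958, 0.287, -0.0, -0.001]
ft_force: [-2.3, 3.6, 1.6]
width: -0.0
grip_force: 2.2
```

In the tool's units: 3 mm / 200 = 0.015, 2 mm / 200 = 0.01.

Request:
{"api": "drive_tool", "payload": {"deltas": [[0, 0.005, 0, 0, 0], [0, 0.01, 0, 0, 0], [0, 0.015, 0, 0, 0], [0, 0.015, 0, 0, 0]]}}

```text
clock: 4.17
tcp_pos: [498.0, 9.3, 140.2]
ee_rot: [0.958, 0.288, -0.001, -0.003]
ft_force: [-10.0, 14.8, 8.3]
width: -0.001
grip_force: 9.3
```

```bash
python3 - <<'E'
from h import *
plan([(-122.5,0,160),(-122.5,0,130),(-122.5,0,118)])
E
```

```text
t 4.1667 tcp [498.    9.3 140.2] fix [-124.3  -31.7] F [-10.   14.8   8.3] w -0.0008742436132908658 yaw 0.584 q6 2.31
(-122.5, 0, 160) -> [  2.2 -31.8 -19.6]
(-122.5, 0, 130) -> [  2.2 -31.6  10.4]
(-122.5, 0, 118) -> [  2.2 -31.5  22.4]
```

The catch is hard against its stop. Next I'll move over the button and press it.

Request:
{"api": "drive_tool", "payload": {"deltas": [[0.01, -0.06, 0, 0, 0], [0.01, -0.125, 0, 0, 0], [0.01, -0.17, 0, 0, 0], [0.01, -0.17, 0.03, 0, 0], [0.01, -0.17, 0.06, 0, 0]]}}

```text
clock: 4.58
tcp_pos: [483.0, 36.4, 128.2]
ee_rot: [0.958, 0.287, 0.001, 0.001]
ft_force: [0.2, 0.3, -0.5]
width: -0.0
grip_force: 0.0
```

In the tool's units: 11 mm / 200 = 0.055, 9 mm / 200 = 0.045.

Request:
{"api": "drive_tool", "payload": {"deltas": [[0, 0, 0.015, 0, 0], [0, 0, 0.03, 0, 0], [0, 0, 0.045, 0, 0], [0, 0, 0.055, 0, 0], [0, 0, 0.055, 0, 0]]}}

```text
clock: 5.0
tcp_pos: [482.8, 36.0, 117.3]
ee_rot: [0.958, 0.287, -0.0, 0.0]
ft_force: [-2.1, 2.0, 4.0]
width: 0.0
grip_force: 1.9
```

```bash
python3 - <<'E'
from h import *
plan([(-122.5,0,117)])
a=snap('scene','s2')['frame'][150:330,270:430,::-1]
cv2.imwrite('pics/s2z.png',cv2.resize(a,None,fx=3.3,fy=3.3,interpolation=cv2.INTER_CUBIC))
E
```

```text
t 5.0 tcp [482.8  36.  117.3] fix [-122.7   -1. ] F [-2.1  2.   4. ] w 0.00027609693370447494 yaw 0.581 q6 2.36
(-122.5, 0, 117) -> [ 0.2 -1.   0.3]
```

View pics/s2z.png

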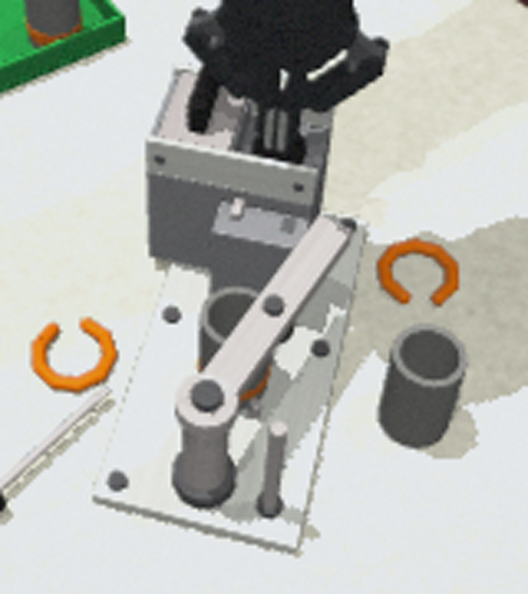

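The bar has sprung out to about 0.35 rad. I'll plan the sweep.

```bash
cat >> h.py <<'E'
def sw(th,r=100,z=94):
    s=12+11*abs(np.sin(th))+14.5*abs(np.cos(th))
    return (75-r*np.cos(th)-s*np.sin(th), r*np.sin(th)-s*np.cos(th), z)
E
python3 - <<'E'
from h import *
plan([(-122.5,-1,165),(-25,-8,165),(-25,-8,94)]+[sw(t) for t in(.3,.4,.5,.6,.7,.8,.9,1.,1.1,1.2,1.3)])
E
```

```text
t 5.05 tcp [482.7  36.  117.3] fix [-122.7   -1. ] F [-1.8  2.3  4. ] w 0.0020712041884002955 yaw 0.582 q6 2.36
(-122.5, -1, 165) -> [  0.2   0.  -47.7]
(-25, -8, 165) -> [ 97.6   8.2 -47.7]
(-25, -8, 94) -> [97.6  8.2 23.3]
(np.float64(-29.134203442607443), np.float64(1.7487659848588208), 94) -> [93.6 -1.6 23.3]
(np.float64(-28.64806426560445), np.float64(11.64252016011611), 94) -> [ 94.2 -11.5  23.3]
(np.float64(-27.140364609870186), np.float64(21.61628098374839), 94) -> [ 95.8 -21.5  23.3]
(np.float64(-24.57358689534894), np.float64(31.556911267811767), 94) -> [ 98.5 -31.4  23.3]
(np.float64(-20.924522231766154), np.float64(41.34142717539196), 94) -> [102.2 -41.1  23.3]
(np.float64(-16.186450020218814), np.float64(50.839170297742356), 94) -> [107.1 -50.6  23.3]
(np.float64(-10.370926587275132), np.float64(59.91442456019519), 94) -> [113.  -59.6  23.3]
(np.float64(-3.5090963500042136), np.float64(68.4293995277975), 94) -> [120.  -68.   23.3]
(np.float64(4.347544464108616), np.float64(76.24748542813013), 94) -> [127.9 -75.7  23.3]
(np.float64(13.126982026253224), np.float64(83.23667248764524), 94) -> [136.8 -82.6  23.3]
(np.float64(22.737145823300125), np.float64(89.27301851513107), 94) -> [146.5 -88.5  23.3]
```

In the tool's units: 98 mm / 200 = 0.49, 66 mm / 200 = 0.33.

Request:
{"api": "drive_tool", "payload": {"deltas": [[0, 0, -0.125, 0, 0], [0, 0, -0.24, 0, 0], [0.165, 0.01, -0.24, 0, 0], [0.33, 0.04, -0.24, 0, 0], [0.49, 0.045, -0.24, 0, 0]]}}

```text
clock: 5.47
tcp_pos: [571.7, 82.2, 165.8]
ee_rot: [0.958, 0.286, 0.001, 0.001]
ft_force: [0.0, -0.7, 1.0]
width: -0.0
grip_force: 0.0
```

In the tool's units: 71 mm / 200 = 0.355, 65 mm / 200 = 0.325.

Request:
{"api": "drive_tool", "payload": {"deltas": [[0, 0, 0.05, 0, 0], [0, 0, 0.15, 0, 0], [0, 0, 0.25, 0, 0], [0, 0, 0.325, 0, 0], [0, 0, 0.355, 0, 0]]}}

```text
clock: 5.88
tcp_pos: [568.1, 82.2, 91.1]
ee_rot: [0.958, 0.287, -0.002, -0.0]
ft_force: [-0.4, -0.2, -0.8]
width: 0.002
grip_force: 0.0
```

In the tool's units: -30 mm / 200 = -0.15, -26 mm / 200 = -0.13.

Request:
{"api": "drive_tool", "payload": {"deltas": [[-0.01, -0.03, 0, 0, 0], [-0.02, -0.065, 0, 0, 0], [-0.02, -0.1, 0, 0, 0], [-0.015, -0.13, 0, 0, 0], [-0.01, -0.15, 0, 0, 0]]}}

```text
clock: 6.3
tcp_pos: [551.6, 107.2, 95.5]
ee_rot: [0.958, 0.287, 0.001, 0.0]
ft_force: [1.2, -1.2, 0.8]
width: -0.003
grip_force: 0.4
```

```bash
python3 - <<'E'
from h import *
plan([sw(t) for t in(.5,.6,.7,.8,.9,1.,1.1,1.2,1.3)])
E
```

```text
t 6.3 tcp [551.6 107.2  95.5] fix [-26.2  21.9] F [ 1.2 -1.2  0.8] w -0.002652108231949105 yaw 0.582 q6 2.52
(np.float64(-27.140364609870186), np.float64(21.61628098374839), 94) -> [-0.9  0.2  1.5]
(np.float64(-24.57358689534894), np.float64(31.556911267811767), 94) -> [ 1.8 -9.7  1.5]
(np.float64(-20.924522231766154), np.float64(41.34142717539196), 94) -> [  5.6 -19.4   1.5]
(np.float64(-16.186450020218814), np.float64(50.839170297742356), 94) -> [ 10.4 -28.9   1.5]
(np.float64(-10.370926587275132), np.float64(59.91442456019519), 94) -> [ 16.3 -37.9   1.5]
(np.float64(-3.5090963500042136), np.float64(68.4293995277975), 94) -> [ 23.3 -46.3   1.5]
(np.float64(4.347544464108616), np.float64(76.24748542813013), 94) -> [ 31.3 -54.    1.5]
(np.float64(13.126982026253224), np.float64(83.23667248764524), 94) -> [ 40.1 -60.9   1.5]
(np.float64(22.737145823300125), np.float64(89.27301851513107), 94) -> [ 49.8 -66.8   1.5]
```

Contact has been made (about 1.7 N), so I'll sweep along the arc.

In the tool's units: -25 mm / 200 = -0.125, -20 mm / 200 = -0.1.

Request:
{"api": "drive_tool", "payload": {"deltas": [[0.005, -0.025, 0, 0, 0], [0.01, -0.05, 0, 0, 0], [0.02, -0.075, 0, 0, 0], [0.03, -0.1, 0, 0, 0], [0.04, -0.125, 0, 0, 0]]}}

```text
clock: 6.72
tcp_pos: [544.4, 132.1, 94.3]
ee_rot: [0.958, 0.287, 0.0, 0.0]
ft_force: [0.9, -2.7, -0.1]
width: 0.002
grip_force: 0.8
```

In the tool's units: -21 mm / 200 = -0.105, -17 mm / 200 = -0.085.

Request:
{"api": "drive_tool", "payload": {"deltas": [[0.015, -0.02, 0, 0, 0], [0.025, -0.04, 0, 0, 0], [0.04, -0.065, 0, 0, 0], [0.06, -0.085, 0, 0, 0], [0.075, -0.105, 0, 0, 0]]}}

```text
clock: 7.13
tcp_pos: [545.4, 158.0, 94.2]
ee_rot: [0.958, 0.287, -0.0, 0.0]
ft_force: [0.8, -2.5, -0.3]
width: 0.004
grip_force: 1.2
```

In the tool's units: 16 mm / 200 = 0.08, -14 mm / 200 = -0.07.

Request:
{"api": "drive_tool", "payload": {"deltas": [[0.02, -0.02, 0, 0, 0], [0.04, -0.04, 0, 0, 0], [0.06, -0.055, 0, 0, 0], [0.08, -0.07, 0, 0, 0], [0.08, -0.07, 0, 0, 0]]}}

```text
clock: 7.55
tcp_pos: [551.1, 178.9, 94.1]
ee_rot: [0.958, 0.287, -0.0, -0.0]
ft_force: [0.5, 0.7, -0.3]
width: 0.0
grip_force: 0.1
```

```bash
python3 - <<'E'
from h import *
plan([sw(t) for t in(1.1,1.2,1.25,1.3,1.35)])
E
```

```text
t 7.55 tcp [551.1 178.9  94.1] fix [12.  82.5] F [ 0.5  0.7 -0.3] w 0.00020545791063524194 yaw 0.582 q6 2.65
(np.float64(4.347544464108616), np.float64(76.24748542813013), 94) -> [-7.7  6.1  0.1]
(np.float64(13.126982026253224), np.float64(83.23667248764524), 94) -> [ 1.2 -0.7  0.1]
(np.float64(17.834735397944282), np.float64(86.3812880069589), 94) -> [ 5.9 -3.8  0.1]
(np.float64(22.737145823300125), np.float64(89.27301851513107), 94) -> [10.8 -6.7  0.1]
(np.float64(27.819750083986836), np.float64(91.89818922588704), 94) -> [16.  -9.2  0.1]
```

In the tool's units: 8 mm / 200 = 0.04, 6 mm / 200 = 0.03.

Request:
{"api": "drive_tool", "payload": {"deltas": [[0.01, -0.01, 0, 0, 0], [0.02, -0.015, 0, 0, 0], [0.03, -0.02, 0, 0, 0], [0.04, -0.025, 0, 0, 0], [0.04, -0.025, 0, 0, 0]]}}

```text
clock: 7.97
tcp_pos: [554.9, 186.8, 94.2]
ee_rot: [0.958, 0.287, -0.0, -0.0]
ft_force: [0.3, -1.9, -0.7]
width: 0.004
grip_force: 1.1
```

In the tool's units: 3 mm / 200 = 0.015, -2 mm / 200 = -0.01.

Request:
{"api": "drive_tool", "payload": {"deltas": [[0.005, 0, 0, 0, 0], [0.01, -0.005, 0, 0, 0], [0.015, -0.01, 0, 0, 0], [0.015, -0.01, 0, 0, 0]]}}

```text
clock: 8.3
tcp_pos: [556.5, 189.9, 94.2]
ee_rot: [0.958, 0.287, 0.0, 0.0]
ft_force: [-0.7, -3.3, -0.7]
width: 0.003
grip_force: 1.4
```

In the tool's units: 2 mm / 200 = 0.01, -1 mm / 200 = -0.005.

Request:
{"api": "drive_tool", "payload": {"deltas": [[0.005, 0, 0, 0, 0], [0.01, -0.005, 0, 0, 0], [0.01, -0.005, 0, 0, 0]]}}

```text
clock: 8.55
tcp_pos: [557.6, 191.9, 94.3]
ee_rot: [0.958, 0.287, 0.0, 0.0]
ft_force: [-0.7, -3.1, -1.3]
width: 0.001
grip_force: 1.5
```

Force is still steady at the sliding level, so it isn't at the stop yet.

In the tool's units: 3 mm / 200 = 0.015, -2 mm / 200 = -0.01.

Request:
{"api": "drive_tool", "payload": {"deltas": [[0.005, -0.005, 0, 0, 0], [0.01, -0.005, 0, 0, 0], [0.015, -0.01, 0, 0, 0], [0.015, -0.01, 0, 0, 0]]}}

```text
clock: 8.88
tcp_pos: [558.4, 194.1, 94.2]
ee_rot: [0.958, 0.287, -0.001, 0.001]
ft_force: [-4.0, -9.8, 1.3]
width: -0.003
grip_force: 5.1
```

In the tool's units: 3 mm / 200 = 0.015, 2 mm / 200 = 0.01.

Request:
{"api": "drive_tool", "payload": {"deltas": [[0.005, 0, 0, 0, 0], [0.01, -0.005, 0, 0, 0], [0.015, -0.005, 0, 0, 0], [0.015, -0.005, 0, 0, 0]]}}

```text
clock: 9.22
tcp_pos: [558.8, 194.5, 94.0]
ee_rot: [0.958, 0.286, -0.003, 0.003]
ft_force: [-13.4, -21.4, 7.8]
width: -0.001
grip_force: 12.6
```

```bash
python3 - <<'E'
from h import *
plan([sw(t) for t in(1.25,1.3,1.35)])
a=snap('scene','s3')['frame'][150:330,270:430,::-1]
cv2.imwrite('pics/s3z.png',cv2.resize(a,None,fx=3.3,fy=3.3,interpolation=cv2.INTER_CUBIC))
E
```

```text
t 9.2167 tcp [558.8 194.5  94. ] fix [26.8 91.5] F [-13.4 -21.4   7.8] w -0.0005628713459306792 yaw 0.58 q6 2.68
(np.float64(17.834735397944282), np.float64(86.3812880069589), 94) -> [-9.1  5.   0.1]
(np.float64(22.737145823300125), np.float64(89.27301851513107), 94) -> [-4.1  2.1  0.1]
(np.float64(27.819750083986836), np.float64(91.89818922588704), 94) -> [ 1.  -0.4  0. ]
```

View pics/s3z.png

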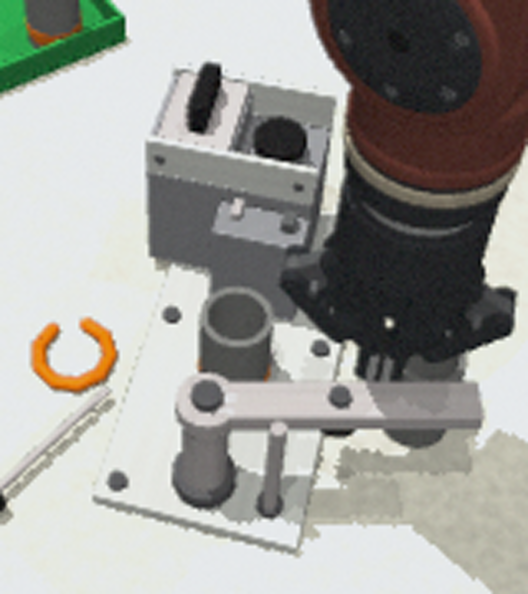

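The bar is against its stop pin (25 N). The sleeve rim is at crop (237,318). I'll back off and plan the grasp.

In the tool's units: -80 mm / 200 = -0.4, -60 mm / 200 = -0.3.

Request:
{"api": "drive_tool", "payload": {"deltas": [[-0.04, 0.03, 0, 0, 0], [-0.09, 0.06, 0, 0, 0], [-0.09, 0.06, -0.125, 0, 0], [-0.09, 0.06, -0.3, 0, 0], [-0.09, 0.06, -0.4, 0, 0]]}}

```text
clock: 9.68
tcp_pos: [553.2, 178.3, 177.6]
ee_rot: [0.958, 0.287, 0.002, -0.0]
ft_force: [1.5, 1.2, 0.7]
width: -0.004
grip_force: 0.0
```

```bash
python3 - <<'E'
from h import *
r=onz(load('scene0'),237/3.3+270,318/3.3+150,87);print('sleeve rim',r,infx(r))
plan([(0,0,170),(0,0,48),(r[0],r[1],170,0)])
E
```

```text
sleeve rim [587.06965135 107.84941193  87.        ] [3.9383891  3.23569046]
t 9.6833 tcp [553.2 178.3 177.6] fix [13.4 80.8] F [1.5 1.2 0.7] w -0.0036978363546861692 yaw 0.582 q6 2.65
(0, 0, 170) -> [-14.4  80.7   7.6]
(0, 0, 48) -> [-14.9  80.6 129.6]
(np.float64(587.0696513505723), np.float64(107.84941192802512), 170, 0) -> [-10.5  77.5   7.6]
```

In the tool's units: 79 mm / 200 = 0.395, 50 mm / 200 = 0.25.

Request:
{"api": "drive_tool", "payload": {"deltas": [[-0.02, 0.125, 0, 0, 72], [-0.04, 0.25, 0, 0, 72], [-0.065, 0.395, 0, 0, 72], [-0.065, 0.395, 0, 0, 72], [-0.065, 0.395, 0, 0, 72]]}}

```text
clock: 10.1
tcp_pos: [585.6, 104.0, 174.5]
ee_rot: [0.958, 0.286, 0.001, -0.0]
ft_force: [-0.2, -0.3, 0.5]
width: 0.709
grip_force: 0.0
```

```bash
python3 - <<'E'
from h import *
plan([(0,0,170),(0,0,48)]); s=snap('wrist','w2')
print('nest rim exp',proj(s,[*fx(0,0),87]),'tcp z87',proj(s,[*arm.get_state()['tcp_pos'][:2],87]))
E
```

```text
t 10.1 tcp [585.6 104.  174.5] fix [0.6 0.7] F [-0.2 -0.3  0.5] w 0.709348309860012 yaw 0.58 q6 2.52
(0, 0, 170) -> [-0.6  0.7  4.5]
(0, 0, 48) -> [ -0.8   0.8 126.5]
nest rim exp (np.float64(319.80879123293624), np.float64(203.72686162753672)) tcp z87 (np.float64(317.438743767655), np.float64(202.73036508018734))
```

View pics/w2.png

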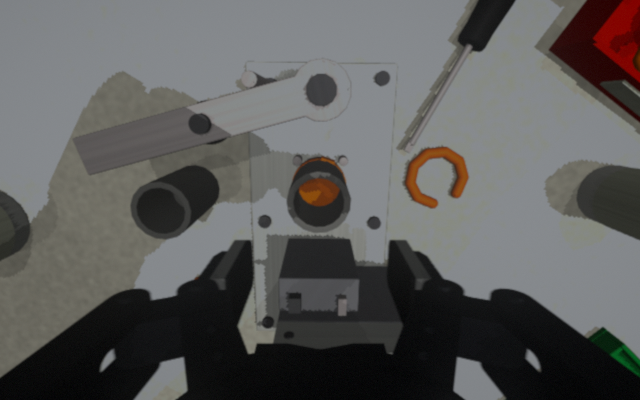

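The sleeve rim centre is at (319,200), right below the TCP (317,203), and the fingers straddle it. I'll descend and grip.

In the tool's units: 115 mm / 200 = 0.575, 100 mm / 200 = 0.5.

Request:
{"api": "drive_tool", "payload": {"deltas": [[0, 0, 0.125, 0, 72], [0, 0, 0.25, 0, 72], [0, 0, 0.375, 0, 72], [0, 0, 0.5, 0, 72], [0, 0, 0.575, 0, 72]]}}

```text
clock: 10.57
tcp_pos: [583.3, 106.2, 56.6]
ee_rot: [0.958, 0.288, -0.001, -0.001]
ft_force: [-0.1, 0.4, 0.2]
width: 0.844
grip_force: 0.0
```

In the tool's units: 8 mm / 200 = 0.04.

Request:
{"api": "drive_tool", "payload": {"deltas": [[0, 0, 0.04, 0, 72], [0, 0, 0.04, 0, 60], [0, 0, 0.04, 0, 50], [0, 0, 0.04, 0, 35], [0, 0, 0.04, 0, 35]]}}

```text
clock: 10.98
tcp_pos: [586.0, 104.7, 53.0]
ee_rot: [0.958, 0.287, 0.001, 0.0]
ft_force: [-0.2, 0.0, -1.6]
width: 0.526
grip_force: 61.1
```

Request:
{"api": "drive_tool", "payload": {"deltas": [[0, 0, 0, 0, 35], [0, 0, 0, 0, 35], [0, 0, 0, 0, 35]]}}

```text
clock: 11.23
tcp_pos: [586.0, 104.7, 52.8]
ee_rot: [0.958, 0.287, 0.001, 0.0]
ft_force: [-0.7, 1.1, 7.6]
width: 0.525
grip_force: 61.3
```

Gripped (61 N at about 45 mm). Lifting.

In the tool's units: -58 mm / 200 = -0.29, -40 mm / 200 = -0.2.

Request:
{"api": "drive_tool", "payload": {"deltas": [[0, 0, -0.02, 0, 35], [0, 0, -0.06, 0, 35], [0, 0, -0.12, 0, 35], [0, 0, -0.2, 0, 35], [0, 0, -0.29, 0, 35]]}}

```text
clock: 11.65
tcp_pos: [584.4, 104.5, 110.3]
ee_rot: [0.958, 0.287, -0.001, -0.0]
ft_force: [0.8, -0.1, -0.6]
width: 0.523
grip_force: 61.4
```

In the tool's units: -102 mm / 200 = -0.51, -88 mm / 200 = -0.44.

Request:
{"api": "drive_tool", "payload": {"deltas": [[0, 0, -0.11, 0, 35], [0, 0, -0.22, 0, 35], [0, 0, -0.33, 0, 35], [0, 0, -0.44, 0, 35], [0, 0, -0.51, 0, 35]]}}

```text
clock: 12.07
tcp_pos: [585.4, 104.5, 215.0]
ee_rot: [0.958, 0.287, 0.001, 0.001]
ft_force: [0.2, -0.0, -0.9]
width: 0.527
grip_force: 61.4
```

```bash
python3 - <<'E'
from h import *
a=load('scene0')
# tray corners: green mask (saturated), restricted to tray area
f=a['frame'];hsv=cv2.cvtColor(f,cv2.COLOR_RGB2HSV)
m=cv2.inRange(hsv,(45,120,40),(80,255,255));m[230:]=0
cs,_=cv2.findContours(m,cv2.RETR_EXTERNAL,cv2.CHAIN_APPROX_NONE);c=max(cs,key=cv2.contourArea)
print(cv2.approxPolyDP(cv2.convexHull(c),3,True).reshape(-1,2).tolist())
c0=np.array([502,-289]);y=-.16
tw=lambda u,v:c0+[np.cos(y)*u-np.sin(y)*v,np.sin(y)*u+np.cos(y)*v]
print(tw(48,28)); t=tw(48,28)
plan([(t[0],t[1],208,0),(t[0],t[1],100,0)])
E
```

```text
[[307, 161], [240, 189], [218, 152], [282, 128], [307, 155]]
[ 553.84781939 -269.00490998]
t 12.0667 tcp [585.4 104.5 215. ] fix [0.8 1.3] F [ 0.2 -0.  -0.9] w 0.5270096669232603 yaw 0.582 q6 2.52
(np.float64(553.847819387229), np.float64(-269.00490998296624), 208, 0) -> [-231.7  294.7    7.1]
(np.float64(553.847819387229), np.float64(-269.00490998296624), 100, 0) -> [-231.9  294.5  115.1]
```

Request:
{"api": "drive_tool", "payload": {"deltas": [[-0.05, 0.06, 0, 0, 35], [-0.125, 0.16, 0, 0, 35], [-0.225, 0.285, 0, 0, 35], [-0.34, 0.43, 0, 0, 35], [-0.46, 0.585, 0, 0, 35]]}}

```text
clock: 12.48
tcp_pos: [571.9, -44.6, 212.6]
ee_rot: [0.958, 0.288, 0.0, 0.0]
ft_force: [0.6, 0.3, -1.8]
width: 0.522
grip_force: 61.5
```

In the tool's units: 123 mm / 200 = 0.615, 105 mm / 200 = 0.525.

Request:
{"api": "drive_tool", "payload": {"deltas": [[-0.11, 0.14, 0, 0, 35], [-0.22, 0.28, 0, 0, 35], [-0.32, 0.41, 0, 0, 35], [-0.41, 0.525, 0, 0, 35], [-0.48, 0.615, 0, 0, 35]]}}

```text
clock: 12.9
tcp_pos: [559.2, -201.7, 212.5]
ee_rot: [0.958, 0.286, 0.0, 0.0]
ft_force: [1.2, -0.7, -0.7]
width: 0.524
grip_force: 61.5
```

In the tool's units: 54 mm / 200 = 0.27, -43 mm / 200 = -0.215.

Request:
{"api": "drive_tool", "payload": {"deltas": [[-0.06, 0.08, 0, 0, 35], [-0.12, 0.155, 0, 0, 35], [-0.17, 0.215, 0, 0, 35], [-0.215, 0.27, 0, 0, 35], [-0.215, 0.27, 0, 0, 35]]}}

```text
clock: 13.32
tcp_pos: [553.1, -270.4, 211.6]
ee_rot: [0.958, 0.286, -0.0, 0.0]
ft_force: [0.8, 0.2, -1.3]
width: 0.523
grip_force: 61.5
```

```bash
python3 - <<'E'
from h import *
plan([]); s=snap('wrist','w3'); a=snap('scene','s4')['frame'][80:200,190:330,::-1]
w=s['frame'][:,:,::-1]
im=np.zeros((600,800,3),np.uint8);im[:400,:640]=w;im[400:,:233]=cv2.resize(a,(233,200),interpolation=cv2.INTER_CUBIC)
cv2.imwrite('pics/w3c.png',im)
E
```

```text
t 13.3167 tcp [ 553.1 -270.4  211.6] fix [-228.8 -296.8] F [ 0.8  0.2 -1.3] w 0.5228655027749298 yaw 0.58 q6 1.9
```

View pics/w3c.png

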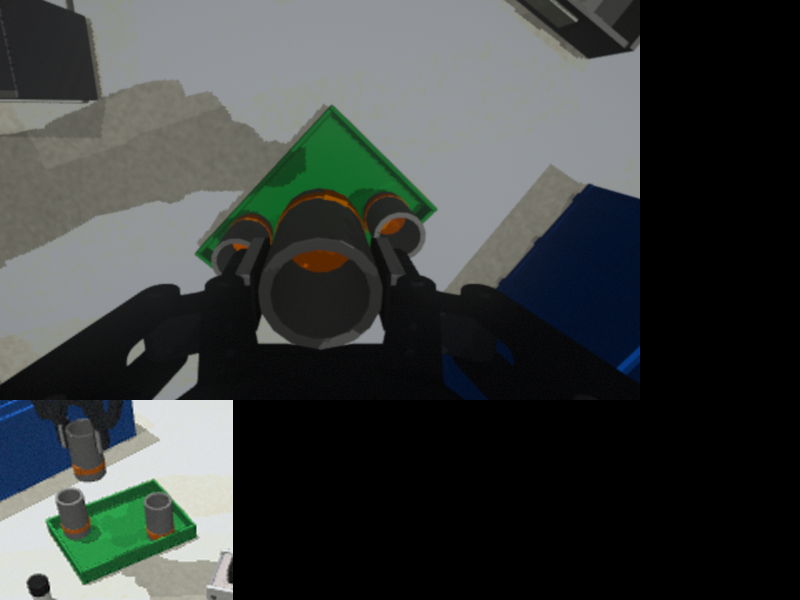

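The wrist view shows tray rim corners at (331,106), (436,209) and (196,252). sleeve_b's rim is near (401,234) and sleeve_c's near (238,260), partly hidden by a finger. I'll compute the free spot.

```bash
python3 - <<'E'
from h import *
s=load('w3');a=load('scene0')
P=[onz(s,*p,28)[:2] for p in[(331,106),(436,209),(196,252)]]
print([p.round(1) for p in P], np.linalg.norm(P[1]-P[0]),np.linalg.norm(P[2]-P[0]))
C=(P[1]+P[2])/2;d=P[0]-P[2];y=np.arctan2(d[1],d[0]);print('centre',C,'yaw',y)
Sa=[onz(a,*p,28)[:2] for p in[(218,152),(282,128),(307,155)]];print('scene',[p.round(1) for p in Sa],(Sa[0]+Sa[2])/2)
R=np.array([[np.cos(y),-np.sin(y)],[np.sin(y),np.cos(y)]])
for n,p,q in[('b',(401,234),(232.5,137.6)),('c',(238,260),(285,140.2))]:
    w1=onz(s,*p,80)[:2];w2=onz(a,*q,80)[:2];print(n,w1,w2,'tray',R.T@(w1-C),R.T@(w2-C))
for uv in((50,25),(48,30)):
    t=C+R@uv;plan([(*t,150,0),(*t,46,0)])
E
```

```text
[array([ 614.6, -243.6]), array([ 589.3, -388.1]), array([ 414.8, -207.5])] 146.68392026099633 203.07376692622444
centre [ 502.0316721  -297.77160064] yaw -0.17885139179971363
scene [array([ 589.9, -382.7]), array([ 389.9, -346.3]), array([ 414.2, -203.6])] [ 502.0604103  -293.17640598]
b [ 557.87825582 -352.32023949] [ 553.52805629 -347.61607912] tray [ 64.65992729 -43.74344198] [ 59.54225186 -39.88821709]
c [ 459.22060181 -246.47036435] [ 456.05649928 -242.56526777] tray [-51.25463654  42.86684986] [-55.06298181  46.14676304]
t 13.4167 tcp [ 553.4 -268.1  211.6] fix [-227.3 -295.1] F [ 0.   0.4 -0.9] w 0.5270693510749104 yaw 0.581 q6 1.9
(np.float64(555.6815911428813), np.float64(-282.06535391061794), 150, 0) -> [-5.8 12.9 61.6]
(np.float64(555.6815911428813), np.float64(-282.06535391061794), 46, 0) -> [ -5.8  13.  165.6]
t 13.4167 tcp [ 553.4 -268.1  211.6] fix [-227.3 -295.1] F [ 0.   0.4 -0.9] w 0.5270693510749104 yaw 0.581 q6 1.9
(np.float64(554.6029908089291), np.float64(-276.7893117083987), 150, 0) -> [-3.8  7.9 61.6]
(np.float64(554.6029908089291), np.float64(-276.7893117083987), 46, 0) -> [ -3.8   8.  165.6]
```

In the tool's units: 100 mm / 200 = 0.5, 80 mm / 200 = 0.4.

Request:
{"api": "drive_tool", "payload": {"deltas": [[-0.015, -0.015, 0.05, 0, 35], [-0.03, -0.025, 0.15, 0, 35], [-0.03, -0.025, 0.275, 0, 35], [-0.03, -0.025, 0.4, 0, 35], [-0.03, -0.025, 0.5, 0, 35]]}}

```text
clock: 13.83
tcp_pos: [545.5, -265.6, 109.7]
ee_rot: [0.958, 0.287, -0.0, -0.0]
ft_force: [-0.7, 0.2, -2.1]
width: 0.524
grip_force: 61.5
```

In the tool's units: 58 mm / 200 = 0.29, 52 mm / 200 = 0.26.

Request:
{"api": "drive_tool", "payload": {"deltas": [[0, 0, 0.075, 0, 35], [0, 0, 0.15, 0, 35], [0, 0, 0.21, 0, 35], [0, 0, 0.26, 0, 35], [0, 0, 0.29, 0, 35]]}}

```text
clock: 14.25
tcp_pos: [545.6, -266.3, 52.2]
ee_rot: [0.958, 0.287, -0.0, -0.0]
ft_force: [0.5, 0.5, -1.3]
width: 0.524
grip_force: 61.5
```

In the tool's units: 4 mm / 200 = 0.02, 3 mm / 200 = 0.015.

Request:
{"api": "drive_tool", "payload": {"deltas": [[0, 0, 0.005, 0, 35], [0, 0, 0.01, 0, 35], [0, 0, 0.015, 0, 35], [0, 0, 0.02, 0, 35], [0, 0, 0.02, 0, 35]]}}

```text
clock: 14.67
tcp_pos: [546.0, -267.4, 49.7]
ee_rot: [0.958, 0.287, 0.0, 0.0]
ft_force: [0.4, 0.1, -0.6]
width: 0.523
grip_force: 61.5
```

In the tool's units: 3 mm / 200 = 0.015, 2 mm / 200 = 0.01.

Request:
{"api": "drive_tool", "payload": {"deltas": [[0, 0, 0.005, 0, 35], [0, 0, 0.01, 0, 35], [0, 0, 0.015, 0, 35], [0, 0, 0.015, 0, 35]]}}

```text
clock: 15.0
tcp_pos: [545.6, -267.1, 46.1]
ee_rot: [0.958, 0.287, -0.0, -0.0]
ft_force: [-0.7, -0.2, -0.8]
width: 0.521
grip_force: 61.5
```

In the tool's units: 1 mm / 200 = 0.005, 0.5 mm / 200 = 0.0025.

Request:
{"api": "drive_tool", "payload": {"deltas": [[0, 0, 0.0025, 0, 35], [0, 0, 0.005, 0, 35], [0, 0, 0.005, 0, 35]]}}

```text
clock: 15.25
tcp_pos: [545.7, -267.1, 45.9]
ee_rot: [0.958, 0.287, -0.0, 0.0]
ft_force: [-3.0, 2.5, 4.3]
width: 0.525
grip_force: 62.2
```

The foot is on the floor (5 N rise). Releasing and retreating upward.

Request:
{"api": "drive_tool", "payload": {"deltas": [[0, 0, 0, 0, 47], [0, 0, 0, 0, 52], [0, 0, 0, 0, 56], [0, 0, 0, 0, 60], [0, 0, 0, 0, 60]]}}

```text
clock: 15.67
tcp_pos: [545.7, -267.1, 45.2]
ee_rot: [0.958, 0.287, -0.0, -0.0]
ft_force: [-0.5, 0.1, -0.5]
width: 0.703
grip_force: 0.0
```

In the tool's units: -105 mm / 200 = -0.525, -75 mm / 200 = -0.375.

Request:
{"api": "drive_tool", "payload": {"deltas": [[0, 0, -0.04, 0, 60], [0, 0, -0.12, 0, 60], [0, 0, -0.24, 0, 60], [0, 0, -0.375, 0, 60], [0, 0, -0.525, 0, 60]]}}

```text
clock: 16.08
tcp_pos: [545.2, -266.7, 151.2]
ee_rot: [0.958, 0.287, -0.0, -0.0]
ft_force: [-0.4, -0.0, -0.2]
width: 0.703
grip_force: 0.0
```

In the tool's units: -70 mm / 200 = -0.35, -50 mm / 200 = -0.25.

Request:
{"api": "drive_tool", "payload": {"deltas": [[0, 0, -0.125, 0, 60], [0, 0, -0.25, 0, 60], [0, 0, -0.35, 0, 60], [0, 0, -0.35, 0, 60]]}}

```text
clock: 16.42
tcp_pos: [547.2, -268.2, 226.1]
ee_rot: [0.958, 0.287, 0.002, 0.003]
ft_force: [0.4, -1.2, 1.3]
width: 0.705
grip_force: 0.0
```

```bash
python3 - <<'E'
from h import *
plan([]); a=snap('scene','s5')['frame'][:,:,::-1]
im=np.zeros((450,800,3),np.uint8);im[:,:400]=cv2.resize(a[110:210,210:325],(400,450)[:2] if 0 else (400,348),interpolation=cv2.INTER_CUBIC).repeat(1,0)[:450] if 0 else 0
t=cv2.resize(a[110:210,210:325],(400,348));f=cv2.resize(a[160:330,270:440],(400,400))
im[:348,:400]=t;im[:400,400:]=f
cv2.imwrite('pics/s5c.png',im)
E
```

```text
t 16.4167 tcp [ 547.2 -268.2  226.1] fix [-232.6 -291.9] F [ 0.4 -1.2  1.3] w 0.704516658678811 yaw 0.582 q6 1.89
```

View pics/s5c.png

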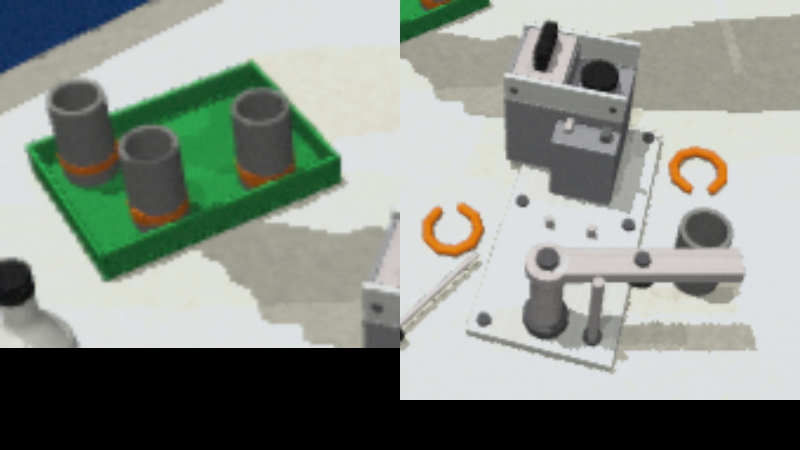

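The picture shows three sleeves upright in the tray, the new one at crop (155,175). The bar is still at its stop and everything else is undisturbed. Handing in.

```bash
python3 -c "
from rig import arm; print(arm.hand_in())"
```

```text
the job is handed in; nothing more can be done
None
```

The job is handed in: the catch is open, the bar is at its stop, and the finished sleeve stands upright in the tray with nothing else visibly moved; no verdict came back.

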